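# Lock the spindle nut of a calligrapher's sheet press

## Task

Lock the screw press full of red sheets. First take the knobbed steel paperweight off the press and lay it flat, on its own patch, on the separate stack of red sheets; then tighten the big castle nut (clockwise seen from above) just to the next slot that lines up with the cross hole in the spindle, not slackening it back to the slot before; last, fold the upright hinged keeper bar fully down through the slots so the nut is locked. Do not disturb the plain bar lying on the stack, the white dish or the brush pot.

Things in the scene. Friction and masses are not known exactly. Their poses are not given: they have to be found in the camera images.
- press: Sheet press, fixed to the table: wooden boards (bottom 200 x 190, top 190 x 180 mm) with red sheets between; top of the upper board 66 mm above the table. Origin at the underside's centre, on the spindle's axis; z up. A vertical steel spindle (30 mm across) stands in the middle, its dark end (128 mm above the table, 12 mm above the nut) cut through by a 13 mm wide cross hole, open at the top, that runs along the press's own x axis.
- nut (a joint): Turn of the castle nut about the spindle, rad, growing clockwise seen from above (tightening). At 0 and at every multiple of 1.047 (60 degrees) a slot lines up with the cross hole (the press's x axis). It starts between 0.2 and 0.8, so the next slot is at 1.047. It turns stiffly (0.3 N m) and stays where left.
- nut_mid (a point): Centre of the castle nut's hexagon, on the spindle's axis, 84 mm above the table; its axes turn with the nut. Steel hexagon 60 mm across flats, 69 across corners, 28 mm high (70 to 98 mm above the table), standing on a 74 mm washer 4 mm thick; above it a 58 mm wide crown up to 116 mm with six slots, 13 mm wide and 18 deep, one over the middle of each flat (point's x axis and every 60 degrees points out through a flat and its slot).
- keeper (a joint): Angle of the hinged keeper bar, rad: 0 fully down (level, through the slots), pi/2 upright, more leans away from the nut, stop at 2.4; starts at 1.75 to 2.2. Stiff hinge (0.2 N m), stays where left. If the nut's slot is not lined up the bar strikes the crown and stops at about 0.3.
- keeper_hinge (a point): Keeper's hinge axis, at 75 mm along the press's +x from the spindle, 109 mm above the table, parallel to the press's y; on a bracket 26 x 25 mm whose top is 120 mm above the table.
- keeper_tab (a point): Middle of the thumb tab (14 x 22 x 20 mm) at the keeper's free end, 121 mm from the hinge. Keeper: dark steel bar 9 mm thick, 20 mm deep, 128 mm long from the hinge. Fully down, it points along the press's -x over the spindle, its upper edge 121 mm above the table and the tab beyond the nut at press x = -46 mm; there the spindle's two cheeks stand 7 mm above it.
- weight_knob (a point): Centre of the knob of the knobbed paperweight (loose, 0.4 to 0.6 kg, steel): bar 150 x 24 x 16 mm, long along the point's x, with a round knob 24 mm across and 24 mm high on its middle. The point is 28 mm above the bar's underside. It starts lying on the press's upper board, beside the nut on the press's -y side, roughly along the press's x.
- sheets: Separate stack of red sheets, fixed, 190 (x) x 160 (y) x 20 mm high; origin at its underside's centre.
- bar_mid (a point): Centre of the plain steel bar weight (160 x 20 x 14 mm, no knob) lying on the stack of sheets roughly along the stack's x. Leave alone.
- dish_mid (a point): Centre of a small white bowl, 84 mm across, 30 mm high. Leave alone.
- pot_mid (a point): Centre (45 mm up) of a white pot, 76 mm across, 90 high, with brushes standing to 200 mm. Leave alone.
There are look-alikes about, which are no part of the job. Several things look just like the sheets: the one meant starts farthest to the robot's left. Leave any turquoise look-alike of the part that bears weight_knob alone.

How it is judged:
By the outcome, as a careful person would: the job done as asked, in the order asked, and still so for the second after the job is handed in, with the robot touching nothing.
It also fails if it takes over 70 s, if anything falls off the work surface, if the arm or the gripper's body presses on something with over 40 N, if the wrist force passes 120 N, or if a joint passes its speed limit or range.

## Robot

A 6-joint arm with a two-finger parallel gripper is mounted at the origin on the work surface. World frame = base frame: x ahead of the robot, y to its left, z up, the work surface at z = 0. Lengths are in m, angles in rad, forces in N, time in s.
With the tool pointing down it reaches from about 0.35 to 0.975 m from the base axis. Payload 4.9 kg.
Tool frame: the origin (TCP) lies at the very end of the fingers, on their centre line; the grasp point (between the pads) lies 19 mm behind it; x points along the fingers, y is the direction in which the jaws open and shut, and the axes are right-handed (so a half turn about x gives the same grasp; the last joint's range is limited). The gripper opens to 85 mm and grips with 20 to 120 N. Pads are 22 mm wide; open, the fingers measure 114 mm over their backs; the gripper's body (76 mm by 85 mm) begins 54 mm behind the grasp point. The pads swing forward as they close: fully open they stand 13 mm farther back than shut.
Start: joints at [1.008, 0.053, 1.613, -0, 1.476, -0.119], TCP at [0.268, 0.564, 0.231] pointing down, gripper open.
Joint ranges: [-3.01, 3.01], [-1.01, 2.22], [0.06, 2.58], [-1.02, 4.17], [0.09, 2.62], [-3.14, 3.14]. Speed limits (rad/s): [2.57, 2.57, 3.14, 3.14, 3.14, 3.14].

## Interface

Orientations are given as a rotation vector (axis times angle).
In Python, from station import ctrl gives the robot as it stands. The module is installed in compiled form; this text tells all that it offers.
- The arm moves only by the shell command python3 -m handwheel 'ROWS' [FORCE]. ROWS is JSON, one flat list of numbers, 7 for each row, row after row: the opening, from 0 (shut) to 1 (fully open), then the shift along the tool's x, y, z in m, then the turn, a rotation vector about the tool's x, y, z in degrees. A call has 1 to 12 rows; each row is the pose to reach, as a shift and turn from the pose commanded when the call began, along the tool's axes at that moment; what a row does not reach only later rows make up. A row lasts 1/12 s, in which the tool goes at most 41.7 mm and 7.16 degrees, less where a joint would pass 70% of its speed; a pose out of reach is approached as far as the arm can. A call with a gripper value outside its range is refused whole. The fingers move at their own pace and stop on an object; FORCE is the grip in N (left out, the last holds). Time passes only in rows, so rows that repeat a pose let the fingers close. It gives the time, the measured TCP pose, the force and the opening at its end, in the units of the state.
- ctrl.get_obs(): the state, without advancing time (a new reading comes with each control period).
- ctrl.get_image(name): name is "side" or "top"; returns (picture, depth): 480x640x3 uint8, blue, green, red; 480x640 float32, m along the optical axis (not along the pixel's ray), 0 where there is no reading.
- ctrl.camera_params(name): a dict with "fov_y" (degrees; the focal length in pixels is half the picture's height over the tangent of half this angle, whatever the lens; pixels are square), "cx", "cy" (the principal point, pixels), "R" (3x3) and "t" (3): a world point X has camera coordinates R X + t. Camera axes: x right, y down, z forward; pixel columns grow to the right and rows downward; lengths in m; the calibration is good to about 2 mm. A picture is of the moment at which its call begins. camera_params takes no time and is no camera call.
- ctrl.finish_job(): hands the job in, once; it reports no verdict.
The state is a dict: "t": time; "q": joint angles; "dq": joint speeds; "effort": joint torques, N m; "tool_pos": TCP position; "tool_rot": TCP orientation; "contact_force": force on the tool from outside, world axes, zero at the start; "wrist_torque": the same for the moment, N m; "opening": finger opening in m.
Only numpy, scipy, OpenCV 4.12 (cv2) and the standard library are available. Lean on these libraries where they do the work, as an engineer would, in place of code of your own. Each camera call takes 0.05 s, during which the arm holds its last target.

## Working session

There is one attempt and no reset: what is moved stays moved. The work goes in short steps, Python scripts to look and compute and a shell command to move; the robot and the scene stay as the last step left them, time stands still between calls to the robot, and variables do not carry over. Pictures are saved under pics/ and viewed, and the job is handed in when it is done.

```bash
mkdir -p pics; ls; python3 - <<'E'
from station import ctrl
import cv2,numpy as np
o=ctrl.get_obs()
for k in o: print(k,np.round(o[k],3))
for n in("side","top"):
    im,d=ctrl.get_image(n); cv2.imwrite(f"pics/{n}0.png",im); np.save(f"pics/{n}0.npy",d)
    p=ctrl.camera_params(n); print(n,p)
E
```

```text
pics
t 0.0
q [ 1.008  0.053  1.614 -0.     1.476 -0.119]
dq [-0.001 -0.002  0.001 -0.002  0.002 -0.001]
effort [ 1.0000e-03 -3.9366e+01 -3.7019e+01  0.0000e+00  7.0000e-03 -0.0000e+00]
tool_pos [0.268 0.564 0.23 ]
tool_rot [ 0.347  1.543 -0.35 ]
contact_force [-0.541 -0.261 -0.066]
wrist_torque [-0.029  0.061  0.017]
opening 0.085
side {'fov_y': 55.72686662520929, 'cx': 320.55360175466006, 'cy': 240.9165300211415, 'R': array([[ 0.76293562, -0.64645253,  0.00532532],
       [-0.47200457, -0.56264522, -0.67870615],
       [ 0.44174758,  0.51529553, -0.73439063]]), 't': array([-0.42273717,  0.24085793,  1.0497879 ])}
top {'fov_y': 44.92625192814295, 'cx': 319.8945724911382, 'cy': 234.23907624311954, 'R': array([[ 0.02838004, -0.99951213,  0.01304107],
       [-0.99574329, -0.02941273, -0.08735095],
       [ 0.08769191, -0.01050653, -0.99609224]]), 't': array([-0.11180121,  0.49758238,  1.53129792])}
```

View pics/side0.png

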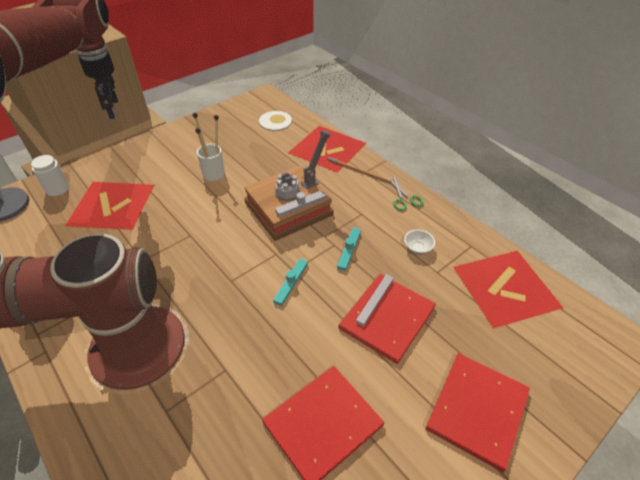

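View pics/top0.png

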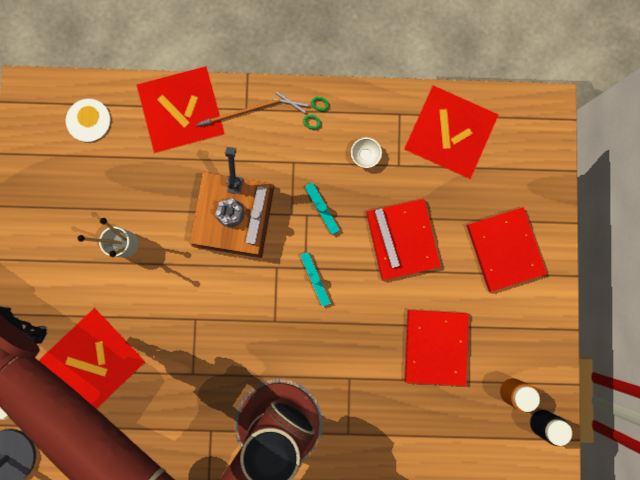

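```bash
cat > h.py <<'E'
import numpy as np,cv2
from station import ctrl
def load(n,tag): return cv2.imread(f"pics/{n}{tag}.png"),np.load(f"pics/{n}{tag}.npy")
def grab(n,tag):
    im,d=ctrl.get_image(n); cv2.imwrite(f"pics/{n}{tag}.png",im); np.save(f"pics/{n}{tag}.npy",d); return im,d
def K(n):
    p=ctrl.camera_params(n); return 240/np.tan(np.radians(p["fov_y"]/2)),p["cx"],p["cy"],p["R"],p["t"]
def cloud(n,d):
    f,cx,cy,R,t=K(n); v,u=np.mgrid[0:480,0:640]
    c=np.stack([(u-cx)/f*d,(v-cy)/f*d,d],-1); P=(c-t)@R; P[d==0]=np.nan; return P
def proj(n,X):
    f,cx,cy,R,t=K(n); c=np.asarray(X)@R.T+t; return np.stack([c[...,0]/c[...,2]*f+cx,c[...,1]/c[...,2]*f+cy],-1)
def atz(n,u,v,z):
    f,cx,cy,R,t=K(n); r=R.T@np.array([(u-cx)/f,(v-cy)/f,1]); c=-R.T@t; return c+r*(z-c[2])/r[2]
def crop(n,tag,x0,y0,x1,y1,s,out):
    im=cv2.imread(f"pics/{n}{tag}.png")[y0:y1,x0:x1]; cv2.imwrite(f"pics/{out}.png",cv2.resize(im,None,fx=s,fy=s,interpolation=cv2.INTER_CUBIC))
E
python3 - <<'E'
from h import *
crop("top",0,180,140,290,265,6,"c1")
crop("side",0,235,120,345,240,6,"c2")
for n in("top","side"):
    im,d=load(n,0);P=cloud(n,d)
    for nm,(u,v) in dict(top=dict(press=(212,190),knob=(258,206),bar=(387,238),stack=(415,250),table=(340,300),dish=(366,153)),side=dict(stack=(390,330),bar=(375,300),knob=(301,198)))[n].items(): print(n,nm,np.round(P[v,u],4))
E
```

```text
top press [0.6043 0.188  0.067 ]
top knob [0.5638 0.0651 0.0822]
top bar [ 0.4942 -0.2749  0.042 ]
top stack [ 0.4659 -0.3532  0.0213]
top table [ 0.3267 -0.1567 -0.0004]
top dish [ 0.7299 -0.2178  0.0035]
side stack [ 0.4643 -0.3556  0.0216]
side bar [ 0.4923 -0.277   0.0309]
side knob [0.5365 0.063  0.1028]
```

```bash
python3 - <<'E'
from h import *
crop("top",0,345,180,465,295,6,"c3")
E
```

```text
(no output)
```

View pics/c1.png

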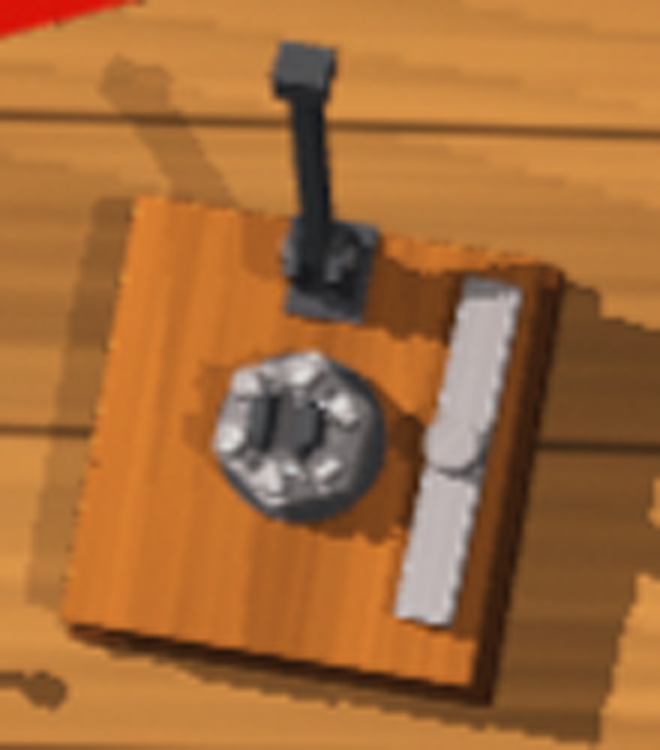

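View pics/c2.png

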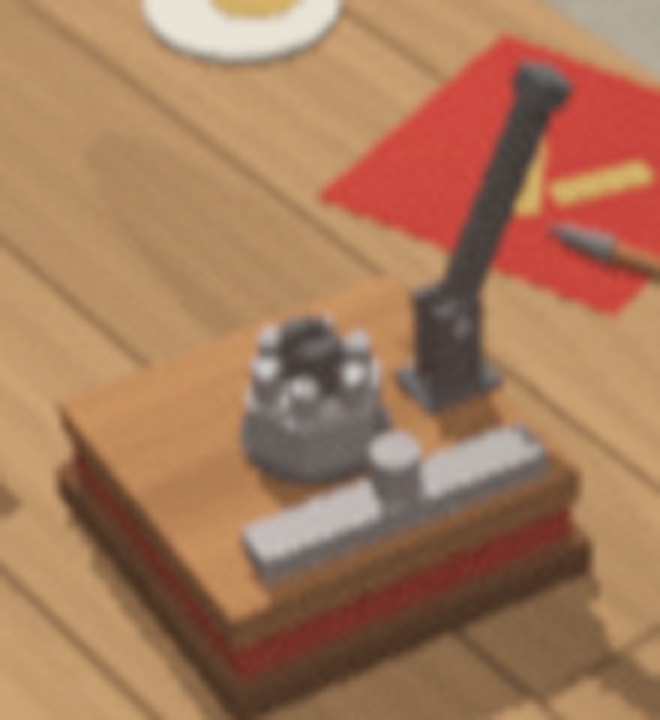

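View pics/c3.png

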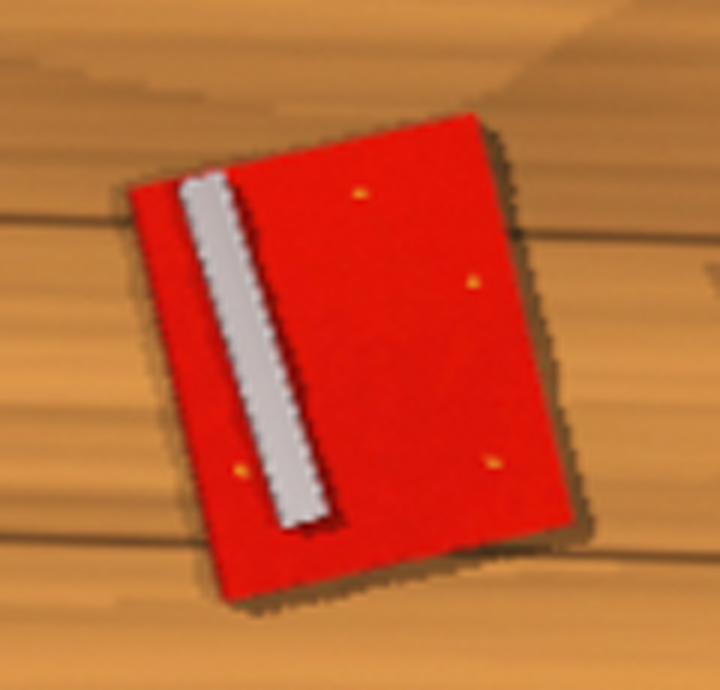

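```bash
cat > m.py <<'E'
from h import *
def rect(pts):
    c,s,a=cv2.minAreaRect((pts*1000).astype(np.float32)); return np.array(c)/1000,np.array(s)/1000,a
def allpts(tag):
    out=[]
    for n in("top","side"):
        im,d=load(n,tag); P=cloud(n,d); m=np.isfinite(P[...,0]); out.append((n,P[m],im[m].astype(int)))
    return out
E
python3 - <<'E'
from m import *
for n,P,C in allpts(0):
    x,y,z=P.T; b,g,r=C.T
    near=(abs(x-.555)<.14)&(abs(y-.12)<.14)
    red=(r>120)&(g<70)&(b<70)
    s=red&(abs(z-.0205)<.006)&(abs(x-.485)<.13)&(abs(y+.315)<.13)
    print(n,"sheets",rect(P[s,:2]),s.sum(),np.median(z[s]))
    w=near&(abs(z-.066)<.005)&(r-b>40)
    print(n,"press",rect(P[w,:2]),np.median(z[w]))
    gray=(abs(r-b)<35)&(abs(r-g)<35)
    q=gray&(abs(z-.082)<.005)&near&(y<.12)&(np.hypot(x-.56,y-.115)>.04)
    print(n,"weight",rect(P[q,:2]),q.sum(),np.median(z[q]))
    q=near&(abs(z-.106)<.004)&(abs(x-.565)<.05)&(abs(y-.065)<.025)
    print(n,"knob",P[q].mean(0),q.sum())
    q=gray&(abs(z-.034)<.005)&(abs(x-.485)<.13)&(abs(y+.29)<.08)
    print(n,"bar",rect(P[q,:2]),q.sum())
    q=near&(z>.110)&(z<.122)&(np.hypot(x-.56,y-.115)<.04); print(n,"crown",P[q].mean(0),q.sum())
    q=(abs(x-.65)<.14)&(abs(y-.12)<.08)&(z>.2); print(n,"tab",P[q].mean(0),P[q].max(0),q.sum())
E
```

```text
top sheets (array([ 0.49477863, -0.31990775]), array([0.19036177, 0.16129723]), 14.085888862609863) 3347 0.020640400965254675
top press (array([0.5458479 , 0.13981125]), array([0.18109776, 0.19044833]), 82.48931884765625) 0.06611093049353753
top weight (array([0.54625256, 0.09372649]), array([0.0721768 , 0.15177708]), 80.53839111328125) 397 0.08228105930815129
top knob [0.54089342 0.07019187 0.10595504] 54
top bar (array([ 0.49530322, -0.27432321]), array([0.1576722, 0.0194515]), 18.016643524169922) 363
top crown [0.55005929 0.12819922 0.115503  ] 83
top tab [0.66845727 0.1227873  0.22100812] [0.68416862 0.13407646 0.23367844] 120
side sheets (array([ 0.49151996, -0.32294955]), array([0.18503761, 0.15465388]), 13.959565162658691) 1210 0.02109277790205088
side press (array([0.54720435, 0.14101764]), array([0.18533879, 0.19394788]), 82.44719696044922) 0.0672312800892498
side weight (array([0.5483999 , 0.09461461]), array([0.07449084, 0.1556806 ]), 80.36701202392578) 338 0.08293070865810931
side knob [0.54035736 0.07033121 0.10692097] 50
side bar (array([ 0.49519238, -0.27408829]), array([0.16211591, 0.02017846]), 18.169933319091797) 445
side crown [0.5478728  0.12953148 0.11618372] 94
side tab [0.66682745 0.12149409 0.21711262] [0.68555349 0.1347583  0.23085097] 102
```

```bash
python3 - <<'E'
from m import *
c=np.array([.5463,.1402]);a=np.radians(-7.53);R=np.array([[np.cos(a),-np.sin(a)],[np.sin(a),np.cos(a)]])
for n,P,C in allpts(0):
    L=(P[:,:2]-c)@R; z=P[:,2]; b,g,r=C.T
    q=(abs(L[:,0])<.1)&(L[:,1]<-.048)&(L[:,1]>-.1)&(abs(z-.082)<.004)&(abs(r-b)<40)
    print(n,"weight press frame",rect(L[q]),q.sum())
    q=(np.hypot(*L.T)<.04)&(z>.112)&(z<.121); print("crown",L[q].mean(0),q.sum())
    q=(np.hypot(*L.T)<.04)&(z>.125)&(z<.131); print("spindle",L[q].mean(0),q.sum())
    q=(abs(L[:,0]-.12)<.06)&(abs(L[:,1])<.05)&(z>.19); 
    print("tab xz",L[q].mean(0),rect(np.c_[L[q,0],z[q]]))
    q=(abs(L[:,0]-.1)<.06)&(abs(L[:,1])<.05)&(z>.14)&(z<.2); A=np.polyfit(z[q],L[q,0],1); print("slope angle",np.pi/2+np.arctan(A[0]))
# rectified crown, plane z=.116, both cams
S=5
tiles=[]
for n in("top","side"):
    im,_=load(n,0)
    g=np.mgrid[-50:50.001:1/S,-50:50.001:1/S]/1000
    X=np.stack([g[1],-g[0]],-1)@R.T+c   # col=x press, row=-y
    for z in(.116,):
        p=proj(n,np.concatenate([X,np.full(X.shape[:2]+(1,),z)],-1)).astype(np.float32)
        t=cv2.remap(im,p[...,0],p[...,1],cv2.INTER_CUBIC)
        t=cv2.resize(t,(400,400)); cv2.circle(t,(200,200),116,(0,255,0),1); cv2.line(t,(200,200),(400,200),(255,0,0),1)
        for k in range(12):
            th=np.radians(30*k); cv2.line(t,(int(200+120*np.cos(th)),int(200+120*np.sin(th))),(int(200+135*np.cos(th)),int(200+135*np.sin(th))),(0,0,255),1)
        tiles.append(t)
cv2.imwrite("pics/rectnut.png",np.hstack(tiles))
E
```

```text
top weight press frame (array([ 0.00397376, -0.07020663]), array([0.02380942, 0.1498439 ]), 88.06838989257812) 358
crown [-0.00101821 -0.00091091] 114
spindle [-0.00057447 -0.00136392] 35
tab xz [ 0.12197696 -0.00130544] (array([0.12207397, 0.20922324]), array([0.04586948, 0.02428529]), 67.1996841430664)
slope angle 1.9656571790112567
side weight press frame (array([ 0.00368845, -0.06803406]), array([0.02796757, 0.1486489 ]), 87.89701843261719) 312
crown [-0.00185667 -0.00369124] 120
spindle [ 0.000343   -0.00103995] 42
tab xz [ 0.11992656 -0.0026304 ] (array([0.11979575, 0.20703806]), array([0.04539081, 0.0237661 ]), 63.21200942993164)
slope angle 1.9975416863603432
```

View pics/rectnut.png

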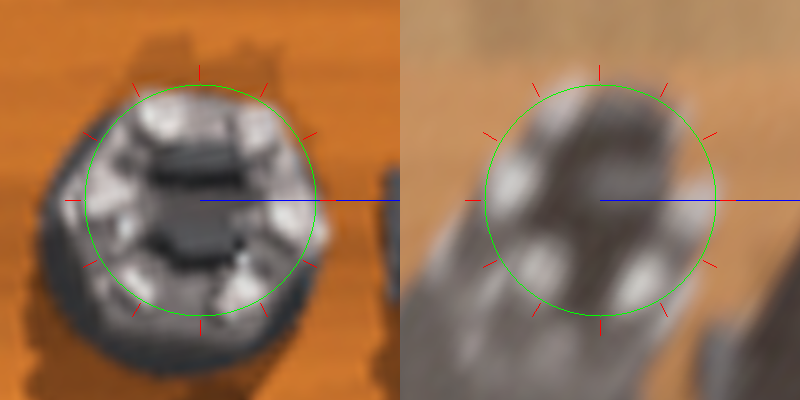

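```bash
cat > go.py <<'E'
import sys
from h import *
from scipy.spatial.transform import Rotation as Ro
def cur():
    o=ctrl.get_obs(); return o,np.array(o["tool_pos"]),Ro.from_rotvec(o["tool_rot"])
def tgt(phi):
    c,s=np.cos(np.radians(phi)),np.sin(np.radians(phi)); return Ro.from_matrix(np.array([[0,0,-1],[c,s,0],[s,-c,0]]).T)
def rel(p,phi):
    o,t,R=cur(); out=[]
    ps=[]
    for f in(phi,phi+180):
        q=(R.inv()*tgt(f)).as_rotvec(degrees=True); ps.append(q)
    q=min(ps,key=np.linalg.norm)
    d=R.inv().apply(np.array(p)-t)
    print("shift",np.round(d,4),"turn",np.round(q,2),"dist",round(np.linalg.norm(d),3),"rows",int(np.ceil(max(np.linalg.norm(d)/.0417,np.linalg.norm(q)/7.16))))
def st():
    o,t,R=cur(); y=R.apply([0,1,0]); x=R.apply([1,0,0])
    print("t",round(o["t"],2),"tcp",np.round(t,4),"jaw",round(np.degrees(np.arctan2(y[1],y[0])),2),"x",np.round(x,3),"F",np.round(o["contact_force"],1),"open",round(o["opening"],4),"q",np.round(o["q"],2))
if __name__=="__main__":
    st()
    a=list(map(float,sys.argv[1:]))
    for i in range(0,len(a),4): rel(a[i:i+3],a[i+3])
E
python3 go.py .541 .0705 .20 80.5 .541 .0705 .073 80.5
```

```text
t 0.1 tcp [0.2681 0.564  0.2302] jaw 64.57 x [-0.001 -0.002 -1.   ] F [-0.1  1.5  0.6] open 0.0857 q [ 1.01  0.05  1.61 -0.    1.48 -0.12]
shift [ 0.0307 -0.3284  0.4584] turn [-15.93  -0.03   0.1 ] dist 0.565 rows 14
shift [ 0.1577 -0.3282  0.4584] turn [-15.93  -0.03   0.1 ] dist 0.585 rows 15
```

```bash
python3 -m handwheel '[1,-0.07,0,0,0,0,0, 1,-0.07,0,0,0,0,0, 1,-0.07,-0.328,0.458,-16,0,0, 1,-0.07,-0.328,0.458,-16,0,0, 1,-0.07,-0.328,0.458,-16,0,0, 1,-0.07,-0.328,0.458,-16,0,0, 1,-0.07,-0.328,0.458,-16,0,0, 1,-0.07,-0.328,0.458,-16,0,0, 1,-0.07,-0.328,0.458,-16,0,0, 1,-0.07,-0.328,0.458,-16,0,0, 1,-0.07,-0.328,0.458,-16,0,0, 1,-0.07,-0.328,0.458,-16,0,0]' 100; python3 go.py .541 .0705 .16 80.5
```

```text
t: 1.1
tool_pos: [0.4694, 0.1997, 0.3009]
tool_rot: [0.129, 1.567, -0.129]
contact_force: [0.5, 0.0, -0.7]
opening: 0.0851
t 1.1 tcp [0.4694 0.1997 0.3009] jaw 80.58 x [-0. -0. -1.] F [ 0.5  0.  -0.7] open 0.0851 q [ 0.26 -0.26  1.79  0.    1.61 -1.15]
shift [ 0.1409 -0.1158  0.0918] turn [ 0.08 -0.01  0.  ] dist 0.204 rows 5
```

```bash
python3 -m handwheel '[0.45,0,-0.116,0.092,0,0,0, 0.45,0,-0.116,0.092,0,0,0, 0.45,0,-0.116,0.092,0,0,0, 0.45,0,-0.116,0.092,0,0,0, 0.45,0.14,-0.116,0.092,0,0,0, 0.45,0.14,-0.116,0.092,0,0,0, 0.45,0.14,-0.116,0.092,0,0,0, 0.45,0.14,-0.116,0.092,0,0,0, 0.45,0.14,-0.116,0.092,0,0,0]'; python3 go.py .541 .0705 .073 80.5
python3 - <<'E'
from h import *
grab("side",1); crop("side",1,235,100,345,240,5,"c4")
E
```

```text
t: 1.85
tool_pos: [0.5366, 0.072, 0.1544]
tool_rot: [0.129, 1.579, -0.131]
contact_force: [-0.4, -0.6, -0.5]
opening: 0.0386
t 1.85 tcp [0.5366 0.072  0.1544] jaw 80.55 x [-0.012  0.    -1.   ] F [-0.4 -0.6 -0.5] open 0.0386 q [-0.   -0.08  1.87 -0.    1.36 -1.41]
shift [ 0.0814 -0.0006  0.0055] turn [ 0.05 -0.68  0.11] dist 0.082 rows 2
```

View pics/c4.png

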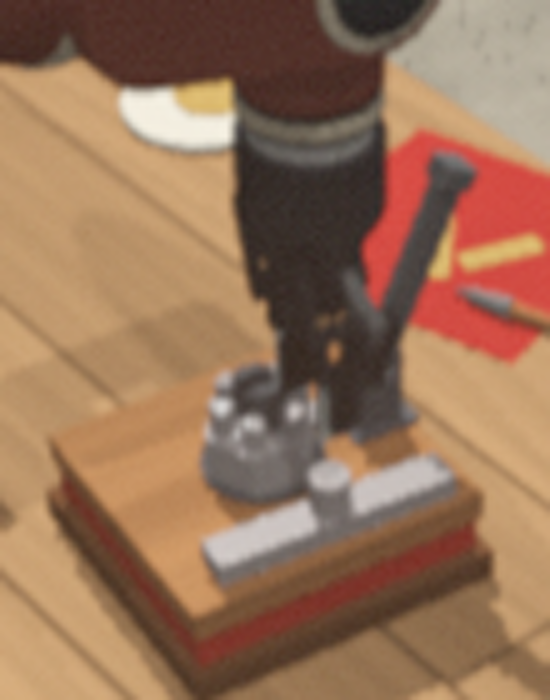

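```bash
python3 -m handwheel '[0.45,0,0,0,0,0,0, 0.45,0,0,0,0,0,0]'; python3 go.py .541 .0705 .073 80.5
```

```text
t: 2.07
tool_pos: [0.5425, 0.0723, 0.1641]
tool_rot: [0.129, 1.562, -0.129]
contact_force: [-0.1, -0.0, -0.1]
opening: 0.0385
t 2.07 tcp [0.5425 0.0723 0.1641] jaw 80.58 x [ 0.005 -0.    -1.   ] F [-0.1 -0.  -0.1] open 0.0385 q [-0.   -0.08  1.86 -0.    1.36 -1.41]
shift [ 0.0911 -0.0021 -0.0016] turn [ 0.08  0.26 -0.04] dist 0.091 rows 3
```

```bash
python3 -m handwheel '[0.45,0.03,-0.002,-0.001,0,0,0, 0.45,0.05,-0.002,-0.001,0,0,0, 0.45,0.065,-0.002,-0.001,0,0,0, 0.45,0.08,-0.002,-0.001,0,0,0, 0.45,0.088,-0.002,-0.001,0,0,0, 0.45,0.088,-0.002,-0.001,0,0,0, 0.45,0.088,-0.002,-0.001,0,0,0]'; python3 go.py .541 .0705 .073 80.5
```

```text
t: 2.65
tool_pos: [0.5406, 0.0705, 0.0748]
tool_rot: [0.129, 1.565, -0.129]
contact_force: [0.1, -0.3, -0.3]
opening: 0.0386
t 2.65 tcp [0.5406 0.0705 0.0748] jaw 80.58 x [ 0.002 -0.    -1.   ] F [ 0.1 -0.3 -0.3] open 0.0386 q [-0.01  0.01  1.93 -0.    1.2  -1.41]
shift [0.0018 0.0001 0.0004] turn [ 0.08  0.12 -0.02] dist 0.002 rows 1
```

```bash
python3 -m handwheel '[0,0,0,0,0,0,0, 0,0,0,0,0,0,0, 0,0,0,0,0,0,0, 0,0,0,0,0,0,0, 0,0,0,0,0,0,0, 0,0,0,0,0,0,0]' 80; python3 -m handwheel '[0,-0.01,0,0,0,0,0, 0,-0.03,0,0,0,0,0, 0,-0.06,0,0,0,0,0, 0,-0.09,0,0,0,0,0, 0,-0.12,0,0,0,0,0,0,-0.14,0,0,0,0,0,0,-0.14,0,0,0,0,0]'
python3 go.py
python3 - <<'E'
from h import *
grab("side",2); crop("side",2,235,70,345,240,4,"c5")
E
```

```text
t: 3.15
tool_pos: [0.5412, 0.0707, 0.0758]
tool_rot: [0.13, 1.563, -0.128]
contact_force: [-0.4, 1.5, 6.9]
opening: 0.0216
t: 3.73
tool_pos: [0.5419, 0.0703, 0.219]
tool_rot: [0.129, 1.558, -0.129]
contact_force: [1.3, 0.3, -2.8]
opening: 0.0223
t 3.73 tcp [0.5419 0.0703 0.219 ] jaw 80.57 x [ 0.009 -0.    -1.   ] F [ 1.3  0.3 -2.8] open 0.0223 q [-0.01 -0.13  1.81 -0.    1.45 -1.41]
```

View pics/c5.png

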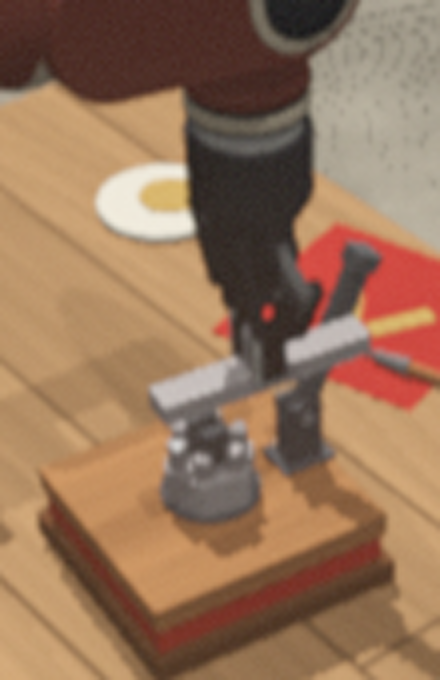

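```bash
python3 go.py .5025 -.3545 .19 104
```

```text
t 3.78 tcp [0.5407 0.0703 0.2157] jaw 80.57 x [ 0.005 -0.    -1.   ] F [ 0.5  0.4 -4.7] open 0.0219 q [-0.01 -0.13  1.82 -0.    1.45 -1.41]
shift [ 0.0257 -0.4253  0.0318] turn [-23.43   0.27   0.03] dist 0.427 rows 11
```

```bash
python3 -m handwheel '[0,0,-0.02,0.001,-1,0,0, 0,0,-0.055,0.004,-3,0,0, 0,0,-0.095,0.007,-5,0,0, 0,0,-0.135,0.01,-7,0,0, 0,0,-0.175,0.013,-9,0,0, 0,0,-0.215,0.016,-12,0,0, 0,0,-0.255,0.019,-14,0,0, 0,0,-0.295,0.022,-16,0,0, 0,0,-0.335,0.025,-18.5,0,0, 0,0.01,-0.37,0.028,-20.5,0,0, 0,0.02,-0.40,0.03,-22.4,0,0, 0,0.025,-0.425,0.032,-23.4,0,0]'; python3 -m handwheel '[0,0,0,0,0,0,0,0,0,0,0,0,0,0]'; python3 go.py .5025 -.3545 .035 104 .5025 -.3545 .0305 104; python3 - <<'E'
from h import *
grab("side",3); crop("side",3,290,170,510,390,3,"c6")
E
```

```text
t: 4.78
tool_pos: [0.4987, -0.3549, 0.1829]
tool_rot: [-0.187, 1.568, 0.196]
contact_force: [0.0, -0.0, -4.4]
opening: 0.0221
t: 4.95
tool_pos: [0.4994, -0.3538, 0.1839]
tool_rot: [-0.185, 1.567, 0.194]
contact_force: [-0.8, 0.2, -5.5]
opening: 0.0225
t 4.95 tcp [ 0.4994 -0.3538  0.1839] jaw 103.82 x [-0.005  0.005 -1.   ] F [-0.8  0.2 -5.5] open 0.0225 q [-0.74  0.06  1.69  0.    1.4  -2.55]
shift [ 0.1489 -0.0023  0.0034] turn [-0.18 -0.23 -0.36] dist 0.149 rows 4
shift [ 0.1534 -0.0024  0.0035] turn [-0.18 -0.23 -0.36] dist 0.153 rows 4
```

View pics/c6.png

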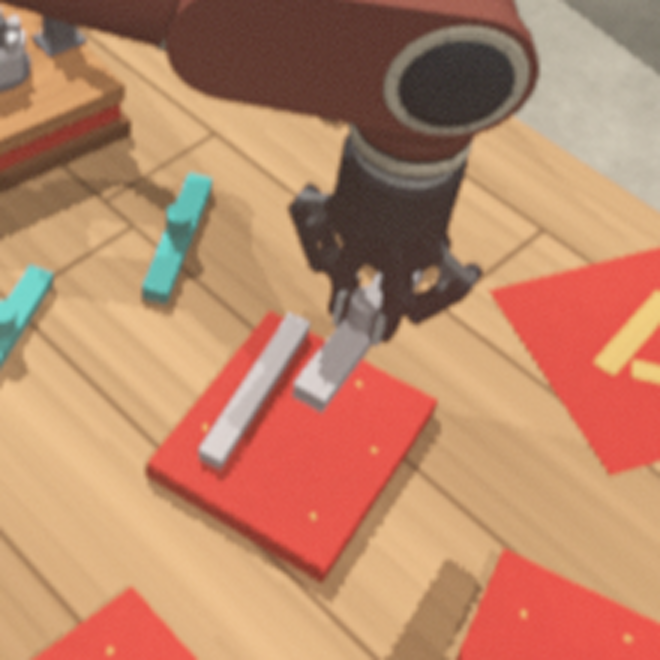

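```bash
python3 -m handwheel '[0,0.03,-0.002,0.0035,0,0,0, 0,0.065,-0.002,0.0035,0,0,0, 0,0.095,-0.002,0.0035,0,0,0, 0,0.12,-0.002,0.0035,0,0,0, 0,0.135,-0.002,0.0035,0,0,0, 0,0.144,-0.002,0.0035,0,0,0, 0,0.148,-0.002,0.0035,0,0,0, 0,0.15,-0.002,0.0035,0,0,0, 0,0.15,-0.002,0.0035,0,0,0]';  python3 go.py .5025 -.3545 .0305 104
```

```text
t: 5.75
tool_pos: [0.5061, -0.3552, 0.0392]
tool_rot: [-0.193, 1.561, 0.191]
contact_force: [-0.3, 0.1, -5.3]
opening: 0.0222
t 5.75 tcp [ 0.5061 -0.3552  0.0392] jaw 104.01 x [ 0.001 -0.001 -1.   ] F [-0.3  0.1 -5.3] open 0.0222 q [-0.73  0.22  1.76  0.    1.15 -2.55]
shift [ 0.0087  0.0016 -0.0033] turn [0.01 0.05 0.07] dist 0.009 rows 1
```

```bash
python3 -m handwheel '[0,0.003,0.002,-0.003,0,0,0, 0,0.006,0.002,-0.003,0,0,0,0,0.006,0.002,-0.003,0,0,0]';  python3 go.py .5025 -.3545 .0305 104
```

```text
t: 6.0
tool_pos: [0.5019, -0.354, 0.0325]
tool_rot: [-0.191, 1.562, 0.191]
contact_force: [-0.2, 0.2, -5.2]
opening: 0.0222
t 6.0 tcp [ 0.5019 -0.354   0.0325] jaw 103.96 x [ 0. -0. -1.] F [-0.2  0.2 -5.2] open 0.0222 q [-0.74  0.23  1.78  0.    1.14 -2.55]
shift [ 0.002  -0.0007  0.0005] turn [-0.04  0.01  0.01] dist 0.002 rows 1
```

```bash
python3 -m handwheel '[0,0.001,0,0,0,0,0, 0,0.001,0,0,0,0,0]';  python3 go.py;python3 -m handwheel '[0,0.001,0,0,0,0,0, 0,0.001,0,0,0,0,0]';  python3 go.py
```

```text
t: 6.17
tool_pos: [0.502, -0.3541, 0.0314]
tool_rot: [-0.191, 1.562, 0.191]
contact_force: [1.1, 0.5, -5.0]
opening: 0.0222
t 6.17 tcp [ 0.502  -0.3541  0.0314] jaw 103.96 x [ 0. -0. -1.] F [ 1.1  0.5 -5. ] open 0.0222 q [-0.74  0.23  1.78  0.    1.14 -2.55]
t: 6.33
tool_pos: [0.502, -0.354, 0.0303]
tool_rot: [-0.191, 1.562, 0.191]
contact_force: [0.2, -0.4, -5.3]
opening: 0.0222
t 6.33 tcp [ 0.502  -0.354   0.0303] jaw 103.97 x [ 0. -0. -1.] F [ 0.2 -0.4 -5.3] open 0.0222 q [-0.74  0.23  1.78 -0.    1.14 -2.55]
```

```bash
python3 -m handwheel '[0,0.001,0,0,0,0,0, 0,0.001,0,0,0,0,0]';  python3 go.py;python3 -m handwheel '[0,0.001,0,0,0,0,0, 0,0.001,0,0,0,0,0]';  python3 go.py
```

```text
t: 6.5
tool_pos: [0.5023, -0.3542, 0.0299]
tool_rot: [-0.192, 1.562, 0.191]
contact_force: [-0.2, -0.1, -1.6]
opening: 0.0219
t 6.5 tcp [ 0.5023 -0.3542  0.0299] jaw 103.97 x [ 0. -0. -1.] F [-0.2 -0.1 -1.6] open 0.0219 q [-0.74  0.23  1.78  0.    1.14 -2.55]
t: 6.67
tool_pos: [0.5024, -0.3543, 0.0298]
tool_rot: [-0.192, 1.562, 0.191]
contact_force: [-3.4, 2.5, 4.2]
opening: 0.0223
t 6.67 tcp [ 0.5024 -0.3543  0.0298] jaw 103.97 x [ 0. -0. -1.] F [-3.4  2.5  4.2] open 0.0223 q [-0.74  0.23  1.78 -0.    1.14 -2.55]
```

```bash
python3 -m handwheel '[0.5,0,0,0,0,0,0, 0.5,0,0,0,0,0,0, 0.5,0,0,0,0,0,0,0.5,0,0,0,0,0,0, 0.5,-0.02,0,0,0,0,0, 0.5,-0.05,0,0,0,0,0, 0.5,-0.09,0,0,0,0,0, 1,-0.13,0,0,0,0,0, 1,-0.17,0,0,0,0,0, 1,-0.17,0,0,0,0,0]'; python3 - <<'E'
from h import *
grab("side",4); crop("side",4,290,170,510,390,3,"c7")
E
python3 go.py .5458 .1395 .2 76.5 .5458 .1395 .2 52.5
```

```text
t: 7.5
tool_pos: [0.5059, -0.3574, 0.2098]
tool_rot: [-0.202, 1.551, 0.181]
contact_force: [1.7, -1.3, 2.4]
opening: 0.0768
t 7.55 tcp [ 0.5048 -0.3564  0.2057] jaw 103.97 x [ 0.009 -0.009 -1.   ] F [-0.   0.2  0.2] open 0.0836 q [-0.74  0.04  1.66 -0.    1.42 -2.55]
shift [0.0018 0.4714 0.1595] turn [27.47  0.54  0.5 ] dist 0.498 rows 12
shift [0.0018 0.4714 0.1595] turn [51.47  0.65  0.38] dist 0.498 rows 12
```

View pics/c7.png

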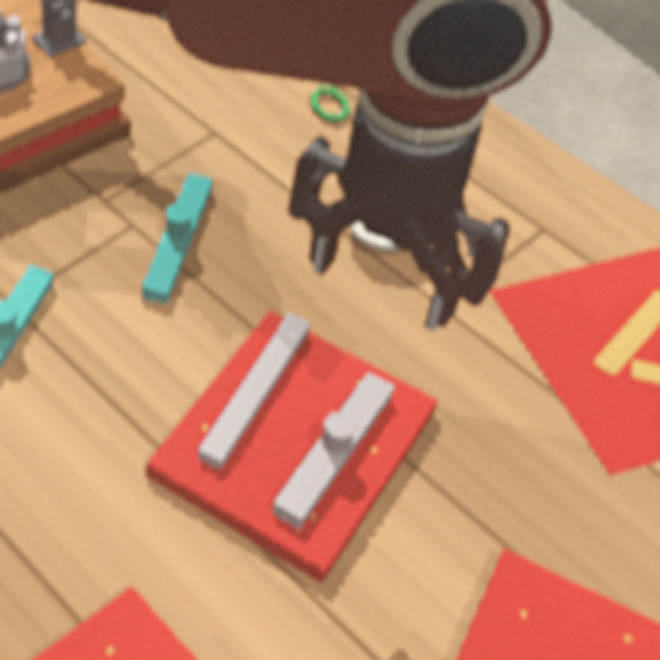

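```bash
python3 -m handwheel '[1,-0.01,0.02,0.007,2,0,0, 1,-0.02,0.06,0.02,5,0,0, 1,-0.02,0.1,0.034,8,0,0, 1,-0.02,0.14,0.047,11,0,0, 1,-0.02,0.18,0.061,14,0,0, 1,-0.02,0.22,0.074,16,0,0, 1,-0.02,0.26,0.088,18,0,0, 1,-0.02,0.3,0.102,20,0,0, 1,-0.02,0.34,0.115,22,0,0, 1,-0.02,0.38,0.129,24,0,0, 1,-0.02,0.415,0.14,26,0,0, 1,-0.02,0.445,0.15,27.5,0,0]'; python3 -m handwheel '[1,0,0.014,0.005,0,0,0,1,0,0.026,0.01,0,0,0,1,0,0.026,0.01,0,0,0,1,0,0.026,0.01,0,0,0]';python3 go.py .5458 .1395 .14 76.5 .5458 .1395 .078 76.5;  python3 - <<'E'
from h import *
grab("side",5); crop("side",5,235,50,365,240,4,"c8")
E
```

```text
t: 8.55
tool_pos: [0.5392, 0.1169, 0.2168]
tool_rot: [0.186, 1.565, -0.185]
contact_force: [0.3, 0.4, 0.9]
opening: 0.0856
t: 8.88
tool_pos: [0.5558, 0.1367, 0.2173]
tool_rot: [0.185, 1.564, -0.186]
contact_force: [0.0, 0.3, 0.5]
opening: 0.0856
t 8.88 tcp [0.5558 0.1367 0.2173] jaw 76.49 x [-0.002 -0.001 -1.   ] F [0.  0.3 0.5] open 0.0856 q [ 0.11 -0.06  1.75 -0.    1.45 -1.22]
shift [ 0.0773  0.0004 -0.0103] turn [-0.01 -0.09  0.06] dist 0.078 rows 2
shift [ 0.1393  0.0005 -0.0102] turn [-0.01 -0.09  0.06] dist 0.14 rows 4
```

View pics/c8.png

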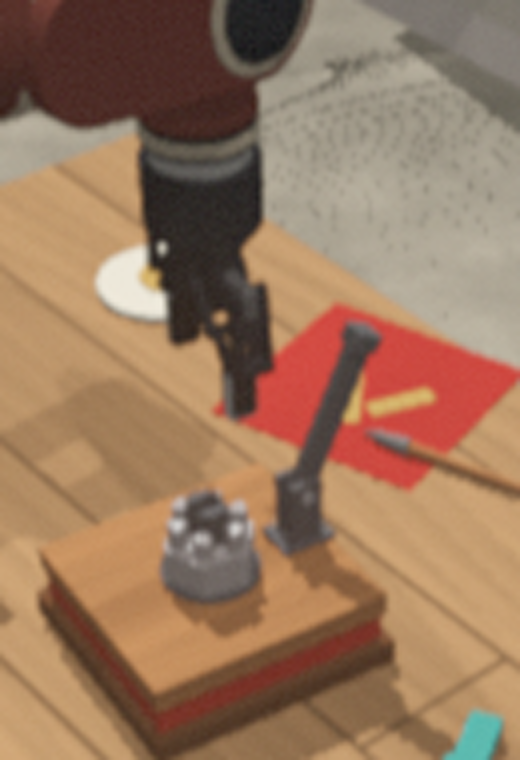

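```bash
python3 -m handwheel '[1,0.02,0,-0.01,0,0,0,1,0.045,0,-0.01,0,0,0,1,0.067,0,-0.01,0,0,0,1,0.072,0,-0.01,0,0,0,1,0.072,0,-0.01,0,0,0]';python3 go.py .5458 .1395 .14 76.5 .5458 .1395 .078 76.5
```

```text
t: 9.35
tool_pos: [0.5446, 0.138, 0.1439]
tool_rot: [0.186, 1.567, -0.188]
contact_force: [-0.3, -0.6, -0.2]
opening: 0.085
t 9.35 tcp [0.5446 0.138  0.1439] jaw 76.37 x [-0.005 -0.001 -1.   ] F [-0.3 -0.6 -0.2] open 0.085 q [ 0.12 -0.02  1.84 -0.    1.33 -1.22]
shift [0.0039 0.0017 0.0009] turn [-0.13 -0.26  0.11] dist 0.004 rows 1
shift [0.0659 0.0019 0.0011] turn [-0.13 -0.26  0.11] dist 0.066 rows 2
```

```bash
python3 -m handwheel '[1,0.02,0.001,0.001,0,0,0,1,0.04,0.001,0.001,0,0,0,1,0.055,0.001,0.001,0,0,0,1,0.065,0.001,0.001,0,0,0,1,0.07,0.001,0.001,0,0,0,1,0.073,0.001,0.001,0,0,0,1,0.073,0.001,0.001,0,0,0]';python3 go.py .5458 .1395 .07 76.5
```

```text
t: 9.93
tool_pos: [0.5479, 0.14, 0.0739]
tool_rot: [0.186, 1.562, -0.185]
contact_force: [0.2, 0.3, -0.4]
opening: 0.0853
t 9.93 tcp [0.5479 0.14   0.0739] jaw 76.46 x [ 0.001  0.    -1.   ] F [ 0.2  0.3 -0.4] open 0.0853 q [ 0.12  0.06  1.88 -0.    1.2  -1.22]
shift [ 0.0039 -0.001  -0.002 ] turn [-0.04  0.04 -0.02] dist 0.004 rows 1
```

```bash
python3 -m handwheel '[1,0.002,0,-0.001,0,0,0,0.6,0.002,0,-0.001,0,0,0,0.6,0.002,0,-0.001,0,0,0,0.6,0.002,0,-0.001,0,0,0,0.6,0.002,0,-0.001,0,0,0,0.6,0.002,0,-0.001,0,0,0]' 40;python3 go.py .5458 .1395 .07 76.5
```

```text
t: 10.43
tool_pos: [0.5471, 0.1412, 0.0725]
tool_rot: [0.187, 1.561, -0.184]
contact_force: [-1.0, 3.9, 5.1]
opening: 0.0592
t 10.43 tcp [0.5471 0.1412 0.0725] jaw 76.45 x [ 0.002  0.002 -1.   ] F [-1.   3.9  5.1] open 0.0592 q [ 0.12  0.06  1.88  0.    1.2  -1.21]
shift [ 0.0025 -0.0019 -0.0009] turn [-0.05  0.07 -0.12] dist 0.003 rows 1
```

```bash
python3 -m handwheel '[0.6,0,0,0,0,0,0,0.6,0,0,0,0,0,0]' 90; python3 -m handwheel '[0.6,0,0,0,3,0,0,0.6,0,0,0,7,0,0,0.6,0,0,0,11,0,0,0.6,0,0,0,15,0,0,0.6,0,0,0,19,0,0,0.6,0,0,0,22,0,0,0.6,0,0,0,24,0,0,0.6,0,0,0,24,0,0,0.6,0,0,0,24,0,0]';python3 go.py .5458 .1395 .07 52.47; python3 - <<'E'
from h import *
grab("side",6); crop("side",6,235,50,365,240,4,"c9")
from station import ctrl; print(ctrl.get_obs()["wrist_torque"])
E
```

```text
t: 10.6
tool_pos: [0.5471, 0.1412, 0.0728]
tool_rot: [0.187, 1.562, -0.184]
contact_force: [-2.6, 4.7, 7.2]
opening: 0.058
t: 11.35
tool_pos: [0.5473, 0.1415, 0.0728]
tool_rot: [0.515, 1.508, -0.511]
contact_force: [-1.4, 5.3, 5.8]
opening: 0.0582
t 11.35 tcp [0.5473 0.1415 0.0728] jaw 52.45 x [ 0.002  0.002 -1.   ] F [-1.4  5.3  5.8] open 0.0582 q [ 0.12  0.06  1.88  0.    1.2  -0.8 ]
shift [ 0.0028 -0.0025  0.0001] turn [-0.02  0.01 -0.18] dist 0.004 rows 1
[ 0.73303459  0.25436361 -0.21741669]
```

View pics/c9.png

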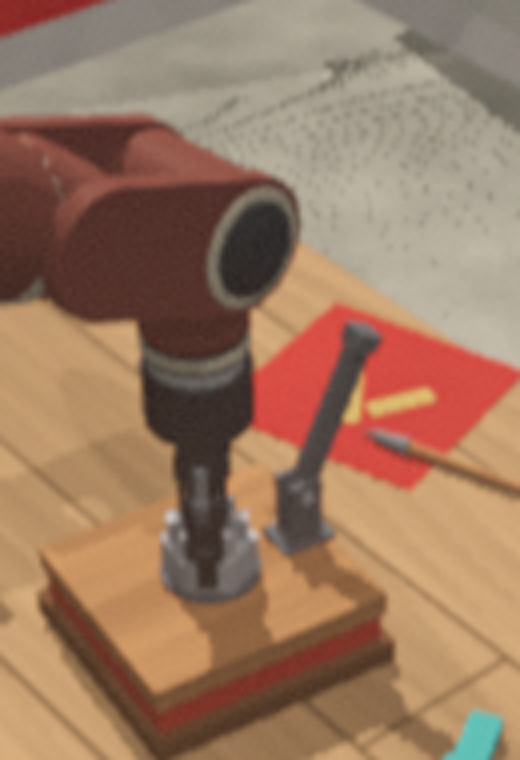

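```bash
python3 -m handwheel '[1,0,0,0,0,0,0,1,0,0,0,0,0,0,1,0,0,0,0,0,0,1,0,0,0,0,0,0,1,-0.02,0,0,0,0,0,1,-0.05,0,0,0,0,0,1,-0.09,0,0,0,0,0,1,-0.13,0,0,0,0,0,1,-0.17,0,0,0,0,0,1,-0.2,0,0,0,0,0]'; python3 go.py .50 -.12 .28 52.5
```

```text
t: 12.23
tool_pos: [0.5471, 0.1401, 0.2754]
tool_rot: [0.514, 1.505, -0.512]
contact_force: [1.3, -0.5, 0.8]
opening: 0.085
t 12.23 tcp [0.5471 0.1401 0.2754] jaw 52.46 x [ 0.004 -0.    -1.   ] F [ 1.3 -0.5  0.8] open 0.085 q [ 0.12 -0.12  1.7  -0.    1.55 -0.8 ]
shift [-0.0048 -0.2349  0.1211] turn [-0.04  0.18 -0.13] dist 0.264 rows 7
```

```bash
python3 -m handwheel '[0,0,-0.02,0.01,-4,0,0,0,0,-0.055,0.028,-8,0,0,0,0,-0.09,0.046,-12,0,0,0,0,-0.125,0.064,-16,0,0,0,0,-0.16,0.082,-20,0,0,0,0,-0.195,0.1,-24,0,0,0,0,-0.22,0.113,-27,0,0,0,0,-0.235,0.121,-30,0,0,0,0,-0.235,0.121,-30,0,0]' 40; python3 - <<'E'
from m import *
grab("side",7); im,_=grab("top",7); crop("side",7,235,110,345,240,5,"c10")
c=np.array([.5463,.1405]);a=np.radians(-7.53);R=np.array([[np.cos(a),-np.sin(a)],[np.sin(a),np.cos(a)]])
S=5;tiles=[]
for n in("top","side"):
    im,_=load(n,7)
    g=np.mgrid[-50:50.001:1/S,-50:50.001:1/S]/1000
    X=np.stack([g[1],-g[0]],-1)@R.T+c
    p=proj(n,np.concatenate([X,np.full(X.shape[:2]+(1,),.116)],-1)).astype(np.float32)
    t=cv2.resize(cv2.remap(im,p[...,0],p[...,1],cv2.INTER_CUBIC),(400,400)); cv2.circle(t,(200,200),116,(0,255,0),1); cv2.line(t,(320,200),(400,200),(255,0,0),1)
    for k in range(12):
        th=np.radians(30*k); cv2.line(t,(int(200+120*np.cos(th)),int(200+120*np.sin(th))),(int(200+135*np.cos(th)),int(200+135*np.sin(th))),(0,0,255),1)
    tiles.append(t)
cv2.imwrite("pics/rectnut2.png",np.hstack(tiles))
P=cloud("top",load("top",7)[1]);P=P[np.isfinite(P[...,0])]
L=np.c_[(P[:,:2]-c)@R,P[:,2]]
q=(np.hypot(L[:,0],L[:,1])<.045)&(L[:,2]>.112)
T=np.full((60,60),0.);
q=(abs(L[:,0]-.12)<.06)&(abs(L[:,1])<.05)&(L[:,2]>.125); print("keeper y",np.median(L[q,1]),"tab",L[q&(L[:,2]>.21)].mean(0),L[q].max(0))
E
python3 go.py
```

```text
t: 12.98
tool_pos: [0.4984, -0.1229, 0.2711]
tool_rot: [0.105, 1.569, -0.107]
contact_force: [-0.4, 0.1, 0.6]
opening: -0.0001
keeper y -0.003024995865883523 tab [ 0.12491626 -0.00166738  0.22277028] [0.13854481 0.01041615 0.23444392]
t 13.08 tcp [ 0.499  -0.1201  0.2711] jaw 82.33 x [-0.  0. -1.] F [-0.6  0.9 -0.9] open 0.0001 q [-0.38 -0.24  1.82  0.    1.56 -1.82]
```

View pics/rectnut2.png

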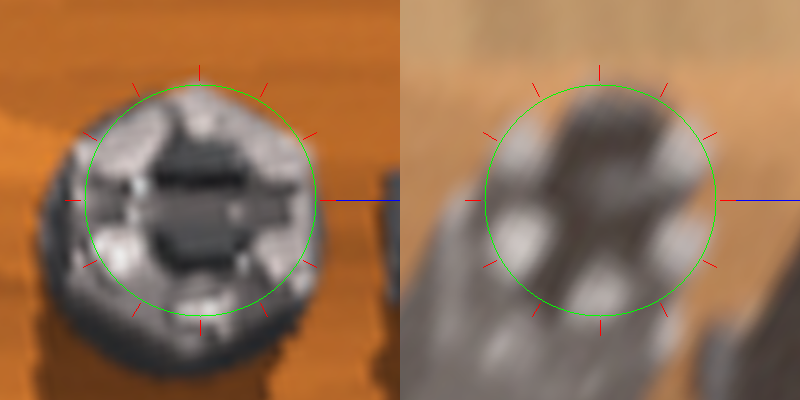

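View pics/c10.png

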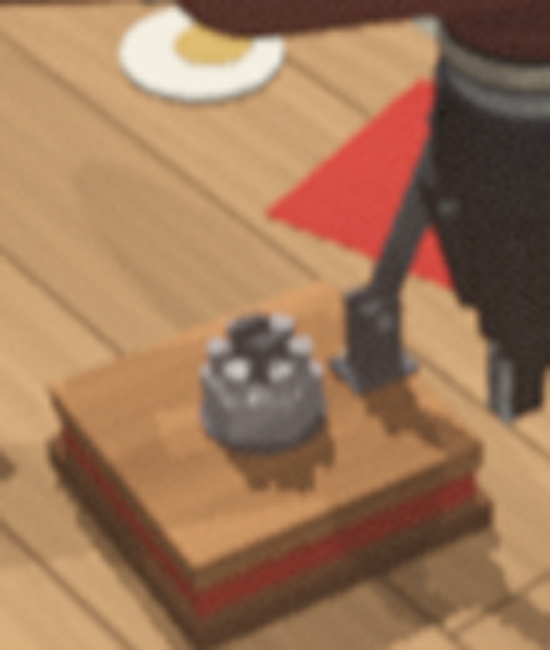

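```bash
cat > k.py <<'E'
from go import *
def pw(px,z): return [.5461+.9914*px/1000,.139-.131*px/1000,z/1000]
if __name__=="__main__":
    st(); a=list(map(float,sys.argv[1:]))
    for i in range(0,len(a),2): print(a[i:i+2]); rel(pw(*a[i:i+2]),82.47)
E
python3 k.py 168 275 168 200
```

```text
t 13.08 tcp [ 0.499  -0.1201  0.2711] jaw 82.33 x [-0.  0. -1.] F [-0.6  0.9 -0.9] open 0.0001 q [-0.38 -0.24  1.82  0.    1.56 -1.82]
[168.0, 275.0]
shift [-0.0038  0.2635  0.18  ] turn [-0.14 -0.02 -0.02] dist 0.319 rows 8
[168.0, 200.0]
shift [0.0712 0.2635 0.1801] turn [-0.14 -0.02 -0.02] dist 0.327 rows 8
```

```bash
python3 -m handwheel '[0,-0.01,0.01,0.02,0,0,0,0,-0.02,0.035,0.05,0,0,0,0,-0.02,0.06,0.08,0,0,0,0,-0.02,0.085,0.11,0,0,0,0,-0.02,0.11,0.14,0,0,0,0,-0.02,0.14,0.16,0,0,0,0,-0.02,0.17,0.175,0,0,0,0,-0.02,0.205,0.18,0,0,0,0,-0.02,0.24,0.18,0,0,0,0,-0.02,0.2635,0.18,0,0,0,0,-0.02,0.2635,0.18,0,0,0,0,-0.02,0.2635,0.18,0,0,0]'; python3 k.py 168 200; python3 - <<'E'
from h import *
grab("side",8); crop("side",8,235,30,365,200,4,"c11")
E
```

```text
t: 14.08
tool_pos: [0.7118, 0.121, 0.2907]
tool_rot: [0.1, 1.569, -0.101]
contact_force: [-0.1, 0.1, 0.1]
opening: 0.0002
t 14.08 tcp [0.7118 0.121  0.2907] jaw 82.68 x [-0.001 -0.    -1.   ] F [-0.1  0.1  0.1] open 0.0002 q [ 0.07  0.25  1.29 -0.    1.6  -1.38]
[168.0, 200.0]
shift [ 0.0907 -0.0038  0.0014] turn [ 0.21 -0.05  0.02] dist 0.091 rows 3
```

View pics/c11.png

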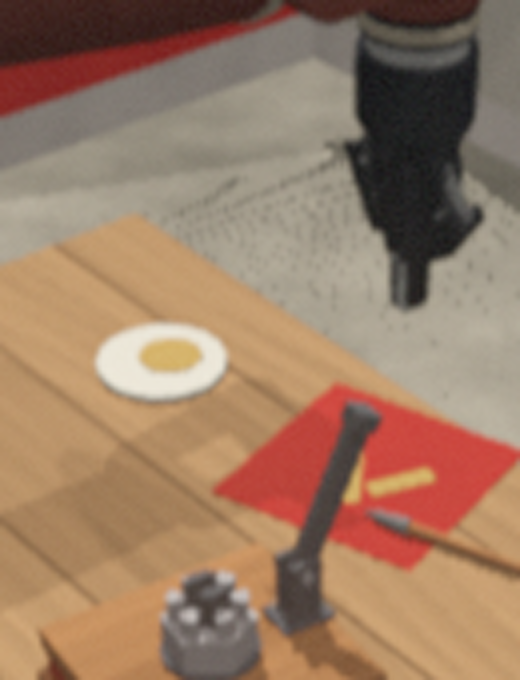

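Fingers are behind and above the keeper. Descend behind it, then push.

```bash
python3 -m handwheel '[0,0.03,-0.004,0.004,0,0,0,0,0.06,-0.004,0.004,0,0,0,0,0.08,-0.004,0.004,0,0,0,0,0.09,-0.004,0.004,0,0,0,0,0.09,-0.004,0.004,0,0,0]'; python3 k.py 168 200 120 200 85 207
```

```text
t: 14.55
tool_pos: [0.7138, 0.1124, 0.1974]
tool_rot: [0.104, 1.574, -0.105]
contact_force: [-1.0, 0.1, 0.3]
opening: 0.0002
t 14.55 tcp [0.7138 0.1124 0.1974] jaw 82.4 x [-0.006 -0.001 -1.   ] F [-1.   0.1  0.3] open 0.0002 q [ 0.05  0.3   1.39 -0.    1.46 -1.38]
[168.0, 200.0]
shift [-0.0026  0.0044 -0.0017] turn [-0.07 -0.35  0.08] dist 0.005 rows 1
[120.0, 200.0]
shift [-0.0023  0.0043 -0.0497] turn [-0.07 -0.35  0.08] dist 0.05 rows 2
[85.0, 207.0]
shift [-0.0091  0.0043 -0.0848] turn [-0.07 -0.35  0.08] dist 0.085 rows 3
```

```bash
python3 -m handwheel '[0,-0.001,0.003,-0.01,0,0,0,0,-0.001,0.003,-0.02,0,0,0,0,-0.001,0.003,-0.03,0,0,0,0,-0.002,0.003,-0.04,0,0,0,0,-0.003,0.003,-0.05,0,0,0,0,-0.005,0.003,-0.06,0,0,0,0,-0.006,0.003,-0.07,0,0,0,0,-0.009,0.003,-0.085,0,0,0,0,-0.009,0.003,-0.085,0,0,0]'; python3 k.py 80 210 46 202 24 188; python3 - <<'E'
from h import *
grab("side",9); crop("side",9,235,30,365,200,4,"c12")
E
```

```text
t: 15.3
tool_pos: [0.6294, 0.1281, 0.2107]
tool_rot: [0.103, 1.57, -0.102]
contact_force: [0.2, -0.1, 0.1]
opening: -0.0001
t 15.3 tcp [0.6294 0.1281 0.2107] jaw 82.52 x [-0.002  0.    -1.   ] F [ 0.2 -0.1  0.1] open -0.0001 q [ 0.08  0.11  1.59  0.    1.45 -1.36]
[80.0, 210.0]
shift [ 0.0007 -0.0002 -0.004 ] turn [ 0.05 -0.1  -0.  ] dist 0.004 rows 1
[46.0, 202.0]
shift [ 0.0087 -0.0001 -0.038 ] turn [ 0.05 -0.1  -0.  ] dist 0.039 rows 1
[24.0, 188.0]
shift [ 0.0228 -0.0001 -0.06  ] turn [ 0.05 -0.1  -0.  ] dist 0.064 rows 2
```

View pics/c12.png

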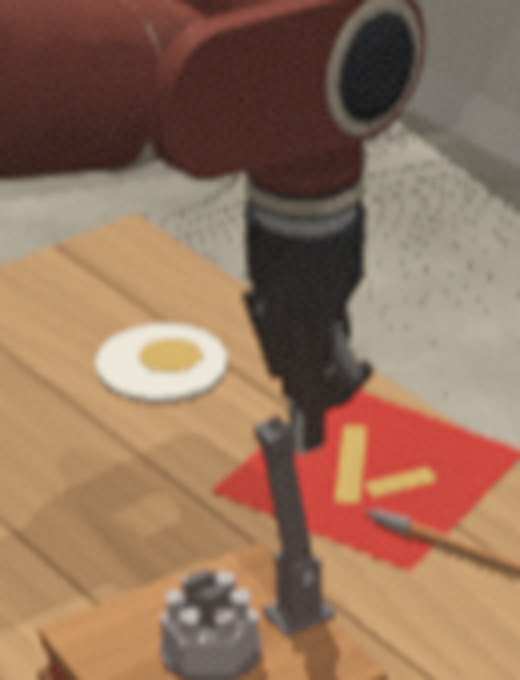

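```bash
python3 -m handwheel '[0,0.002,0,-0.01,0,0,0,0,0.005,0,-0.02,0,0,0,0,0.008,0,-0.03,0,0,0,0,0.011,0,-0.038,0,0,0,0,0.017,0,-0.049,0,0,0,0,0.024,0,-0.06,0,0,0,0,0.034,0,-0.07,0,0,0,0,0.044,0,-0.079,0,0,0,0,0.044,0,-0.079,0,0,0]'; python3 k.py -12 147 -22 149 -32 141 -41 132 -46 122; python3 - <<'E'
from h import *
grab("side",10); crop("side",10,235,30,365,200,4,"c13")
E
```

```text
t: 16.1
tool_pos: [0.5508, 0.138, 0.1634]
tool_rot: [0.102, 1.574, -0.103]
contact_force: [-0.2, 0.1, -0.4]
opening: -0.0
t 16.1 tcp [0.5508 0.138  0.1634] jaw 82.5 x [-0.005 -0.    -1.   ] F [-0.2  0.1 -0.4] open -0.0 q [ 0.11 -0.03  1.81  0.    1.37 -1.33]
[-12.0, 147.0]
shift [ 0.0165  0.0004 -0.0167] turn [ 0.02 -0.31  0.06] dist 0.023 rows 1
[-22.0, 149.0]
shift [ 0.0146  0.0004 -0.0267] turn [ 0.02 -0.31  0.06] dist 0.03 rows 1
[-32.0, 141.0]
shift [ 0.0226  0.0004 -0.0367] turn [ 0.02 -0.31  0.06] dist 0.043 rows 2
[-41.0, 132.0]
shift [ 0.0317  0.0005 -0.0456] turn [ 0.02 -0.31  0.06] dist 0.056 rows 2
[-46.0, 122.0]
shift [ 0.0417  0.0005 -0.0506] turn [ 0.02 -0.31  0.06] dist 0.066 rows 2
```

View pics/c13.png

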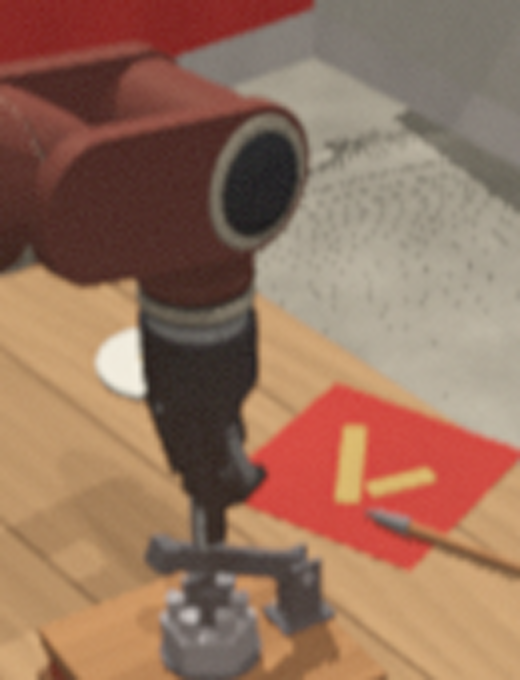

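```bash
python3 -m handwheel '[0,-0.015,0,0,0,0,0,0,-0.03,0,-0.005,0,0,0,0,-0.03,0,-0.02,0,0,0,0,-0.03,0,-0.035,0,0,0,0,-0.03,0,-0.047,0,0,0,0,-0.03,0,-0.047,0,0,0,0,-0.03,0,-0.047,0,0,0]'; python3 k.py -44 150 -46 122; python3 - <<'E'
from h import *
grab("side",11); crop("side",11,235,30,365,200,4,"c14")
E
```

```text
t: 16.73
tool_pos: [0.5073, 0.144, 0.1968]
tool_rot: [0.103, 1.567, -0.103]
contact_force: [-0.3, 0.5, 0.7]
opening: 0.0001
t 16.73 tcp [0.5073 0.144  0.1968] jaw 82.48 x [ 0.001 -0.    -1.   ] F [-0.3  0.5  0.7] open 0.0001 q [ 0.14 -0.16  1.88 -0.    1.43 -1.3 ]
[-44.0, 150.0]
shift [ 0.0468  0.0001 -0.005 ] turn [ 0.01  0.05 -0.01] dist 0.047 rows 2
[-46.0, 122.0]
shift [ 0.0748  0.0001 -0.007 ] turn [ 0.01  0.05 -0.01] dist 0.075 rows 2
```

View pics/c14.png

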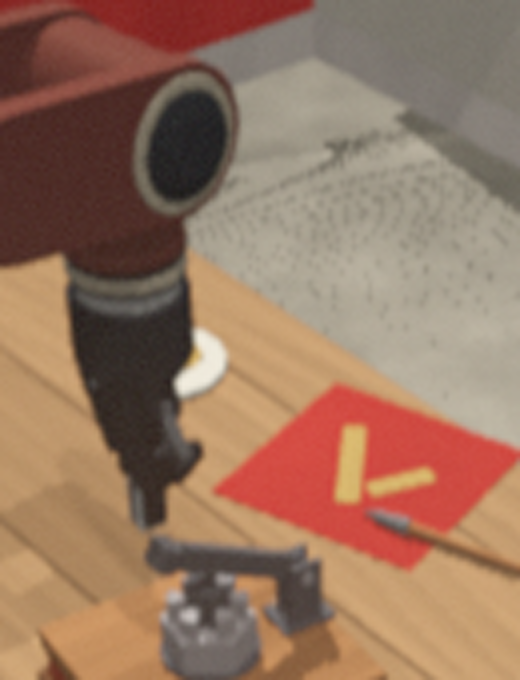

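```bash
python3 -m handwheel '[0,0.015,0,0,0,0,0,0,0.03,0,-0.001,0,0,0,0,0.04,0,-0.003,0,0,0,0,0.05,0,-0.005,0,0,0,0,0.057,0,-0.006,0,0,0,0,0.063,0,-0.007,0,0,0,0,0.068,0,-0.007,0,0,0,0,0.068,0,-0.007,0,0,0]'; python3 k.py -46 121; python3 - <<'E'
from h import *
grab("side",12); crop("side",12,235,60,365,240,4,"c15")
E
```

```text
t: 17.45
tool_pos: [0.4995, 0.1449, 0.1273]
tool_rot: [0.103, 1.569, -0.103]
contact_force: [-0.2, 0.5, 0.3]
opening: -0.0
t 17.45 tcp [0.4995 0.1449 0.1273] jaw 82.47 x [-0.001 -0.    -1.   ] F [-0.2  0.5  0.3] open -0.0 q [ 0.14 -0.11  1.95 -0.    1.3  -1.3 ]
[-46.0, 121.0]
shift [0.0063 0.0003 0.0009] turn [ 0.   -0.06  0.02] dist 0.006 rows 1
```

View pics/c15.png

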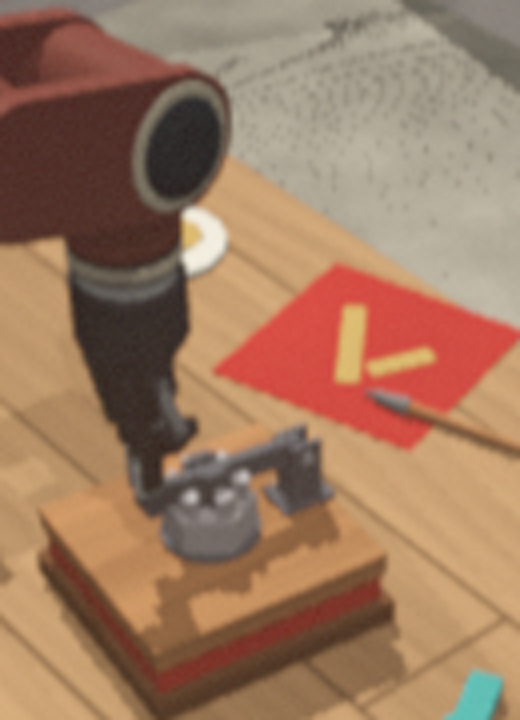

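```bash
python3 -m handwheel '[0,0.003,0,0,0,0,0,0,0.006,0,0,0,0,0,0,0.006,0,0,0,0,0]'; python3 -m handwheel '[0,0.001,0,0,0,0,0,0,0.001,0,0,0,0,0]';python3 -m handwheel '[0,0.001,0,0,0,0,0,0,0.001,0,0,0,0,0]'
```

```text
t: 17.75
tool_pos: [0.5, 0.1449, 0.1221]
tool_rot: [0.103, 1.568, -0.103]
contact_force: [-0.3, -0.4, -0.3]
opening: -0.0001
t: 17.92
tool_pos: [0.5, 0.1449, 0.1213]
tool_rot: [0.103, 1.568, -0.103]
contact_force: [0.5, 0.0, 0.3]
opening: -0.0003
t: 18.08
tool_pos: [0.5001, 0.145, 0.121]
tool_rot: [0.103, 1.568, -0.103]
contact_force: [-0.5, -0.0, 2.8]
opening: -0.0001
```

```bash
python3 -m handwheel '[0,0.001,0,0,0,0,0,0,0.001,0,0,0,0,0]';python3 -m handwheel '[0,0.001,0,0,0,0,0,0,0.001,0,0,0,0,0]'
```

```text
t: 18.25
tool_pos: [0.5001, 0.145, 0.1208]
tool_rot: [0.103, 1.568, -0.103]
contact_force: [-4.0, -0.1, 7.7]
opening: -0.0001
t: 18.42
tool_pos: [0.5002, 0.145, 0.1207]
tool_rot: [0.103, 1.568, -0.103]
contact_force: [-6.9, -0.7, 12.5]
opening: -0.0002
```

```bash
python3 -m handwheel '[0,-0.01,0,0,0,0,0,0,-0.03,0,0,0,0,0,0,-0.06,0,0,0,0,0,0,-0.1,0,0,0,0,0,0,-0.14,0,0,0,0,0,0,-0.16,-0.03,-0.02,0,0,0,0,-0.16,-0.07,-0.04,0,0,0,0,-0.16,-0.11,-0.07,0,0,0,0,-0.16,-0.15,-0.1,0,0,0,0,-0.16,-0.19,-0.12,0,0,0,0,-0.16,-0.22,-0.13,0,0,0]';python3 -m handwheel '[0,0,0,0,0,0,0,0,0,0,0,0,0,0]'; python3 - <<'E'
from m import *
grab("side",13);grab("top",13); crop("side",13,235,120,345,240,6,"c16"); crop("top",13,180,120,480,290,2.6,"c17")
c=np.array([.5461,.139]);a=np.radians(-7.53);R=np.array([[np.cos(a),-np.sin(a)],[np.sin(a),np.cos(a)]])
s0=np.array([.494,-.3205]);b=np.radians(14);S=np.array([[np.cos(b),-np.sin(b)],[np.sin(b),np.cos(b)]])
for n,P,C in allpts(13):
    L=(P[:,:2]-c)@R; z=P[:,2]
    q=(abs(L[:,0]+.046)<.005)&(abs(L[:,1])<.008)&(z>.1); print(n,"tab z",np.median(z[q]),q.sum())
    for x in(-.03,.03,.05): 
        q=(abs(L[:,0]-x)<.005)&(abs(L[:,1])<.0035)&(z>.09)&(z<.2); print(x,np.median(z[q]),q.sum())
    G=(P[:,:2]-s0)@S
    q=(abs(G[:,0])<.11)&(abs(G[:,1])<.1); g=np.ptp(C,axis=1)<45
    w=q&g&(G[:,1]<0)&(abs(z-.037)<.005); print("weight",rect(G[w]),np.median(z[w]))
    w=q&g&(G[:,1]>0)&(abs(z-.034)<.005); print("bar",rect(P[w,:2]))
E
```

```text
t: 19.33
tool_pos: [0.3469, -0.0461, 0.2784]
tool_rot: [0.101, 1.567, -0.102]
contact_force: [1.4, -1.1, -0.3]
opening: 0.0001
t: 19.5
tool_pos: [0.3479, -0.0475, 0.2786]
tool_rot: [0.108, 1.566, -0.108]
contact_force: [-0.0, -0.2, -0.7]
opening: -0.0003
top tab z 0.12075448714461803 26
-0.03 0.12047392951458316 13
0.03 0.1183594200961186 14
0.05 0.120533038350783 12
weight (array([-0.00079671, -0.03504264]), array([0.14789569, 0.02531534]), 0.13369664549827576) 0.03682779278621077
bar (array([ 0.49556689, -0.27461127]), array([0.15796738, 0.02188994]), 18.727561950683594)
side tab z 0.10726420277353205 4
-0.03 0.1088923127343752 17
0.03 0.11924911583030792 12
0.05 0.11580133173068377 15
weight (array([ 0.00012695, -0.03526031]), array([0.02478134, 0.14985701]), 89.08641815185547) 0.036993543308742584
bar (array([ 0.49594479, -0.27381857]), array([0.16100743, 0.02017251]), 18.080957412719727)
```

View pics/c16.png

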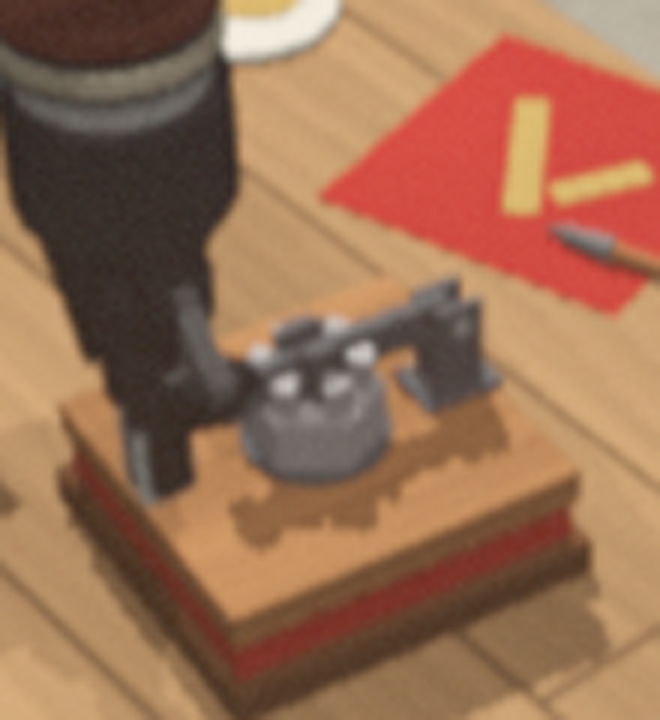

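View pics/c17.png

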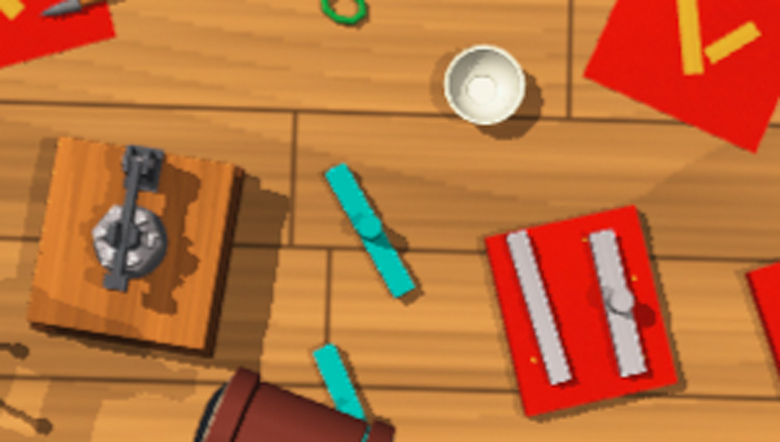

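The top view shows the keeper level through the slots. The tab top is 120.8 mm above the table, against 121 mm nominal. The weight lies flat on the stack and the plain bar has not moved.

```bash
python3 -c "
from station import ctrl
print(ctrl.finish_job())"
```

```text
the job is handed in; nothing more can be done
None
```

The press is locked, and I handed the job in at about 19.5 s of the 70 s allowed.

1. **Paperweight:** I moved the knobbed weight onto the leftmost stack of red sheets. The depth images show it flat, with its top at 37 mm. Its centre sits 35 mm to the −y side of the stack's middle, along the stack, and well clear of the plain bar.
2. **Nut:** I gripped it across two flats and turned it 24° clockwise. A top view after releasing it showed a slot in line with the cross hole.
3. **Keeper:** I pushed it over and pressed it down until it stopped, at about 14 N of contact force. It now runs level through the slots, with the tab top measured at 120.8 mm (121 mm expected).

**Left alone:** The plain bar measured within about 1 mm and 1° of its first pose. The dish looks untouched in the last view. I did not measure the pot, but I kept clear of it throughout.

**Check that disagreed:** The side camera gave lower heights for the tab end (about 107–109 mm). From that angle it sees the tab's side faces and the gripper was partly in the way, so I relied on the top view and the contact stop at 120.7 mm.

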